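Screw the outlet elbow into the countertop water filter

TASK

Screw the blue-and-white hose elbow into the threaded port on top of the clamped water filter: stand it upright in the port with its two pins in the openings marked yellow, turn it clockwise until you feel the resistance begin, then an eighth of a turn (45 degrees) further and no more, and let go. Do not force it, and leave the bowls and the soap where they are.

Things in the scene. Friction and masses are not known exactly. Their poses are not given: they have to be found in the camera images.
- elbow: Loose hose elbow, about 120 g, 80 mm tall, standing upright. Origin: centre of its underside, z up. White stub 28 mm diameter, z 0 to 30 mm; blue collar 34 mm diameter, z 30 to 34; white hub 26 mm diameter up to z 53; brass hose barb along its +x, 13 mm thick, axis at z 43, reaching 50 mm from the centre; blue square grip head on top.
- elbow_head (a point): Centre of the elbow's blue square grip head, 26 x 26 mm (sides along the elbow's x and y), 28 mm high: from 52 to 80 mm above the elbow's underside. It may be gripped from above on either pair of sides.
- elbow_pins (a point): Centre of the elbow's two brass thread pins, 6 mm above its underside: one at +x (under the barb) and one at -x, each 5 mm thick, tips 21 mm from the centre.
- port: Water filter clamped to the counter, immovable: white housing 92 mm diameter, 56 mm high, on a 130 x 100 mm steel plate; on top a white ring 56 mm outer diameter, the threaded port. Origin: on the port's axis at counter height, z up. The bore leaves the 28 mm stub 1.2 mm all round. In the rim two openings for the pins, at the port's own +x and -x, 38 degrees wide, each marked by a yellow tab.
- port_mouth (a point): Centre of the port's mouth at rim height, 90 mm above the counter; axes as the port's. Pins lowered through the openings stop with the elbow's underside about 15 to 16 mm below the rim. From there two grooves, clockwise seen from above, draw the elbow down 3 mm per radian, with 0.7 mm of up-and-down play. They end at a wall 4.5 rad on.
- valve: Spring valve inside the port; origin and axes as the port's. The stub meets its red plunger 0.6 to 3.1 rad clockwise from the openings; where differs by filter, unmeasured. Before, it turns freely. At contact it pushes up 7 N at once, then 10.5 N per rad, 15 N at 45 degrees, felt as upward force and turning resistance (0.1 to 0.3 rad early if the pins ride low). The thread holds when released.
- yellow_bowl: Yellow bowl, 110 mm across, 60 mm high. Origin: centre of its underside. Leave alone.
- pink_bowl: Pink bowl, 110 mm across, 60 mm high. Origin: centre of its underside. Leave alone.
- soap: Blue soap bottle, 60 mm diameter, 150 mm high. Origin: centre of its underside. Leave alone.
Not all that is in view belongs to the job. Of the things that look like the elbow, the smallest one is meant.

How it is judged:
By the outcome, as a careful person would: the job done as asked, in the order asked, and still so for the second after the job is handed in, with the robot touching nothing.
It also fails if it takes over 72 s, if anything falls off the work surface, if the arm or the gripper's body presses on something with over 40 N, if the wrist force passes 120 N, or if a joint passes its speed limit or range.

ROBOT

A 6-joint arm with a two-finger parallel gripper is mounted at the origin on the work surface. World frame = base frame: x ahead of the robot, y to its left, z up, the work surface at z = 0. Lengths are in m, angles in rad, forces in N, time in s.
With the tool pointing down it reaches from about 0.35 to 0.725 m from the base axis. Payload 6 kg.
Tool frame: the origin (TCP) lies between the finger pads; the fingertips stand ahead of it and the grasp point (between the pads) lies 3 mm ahead of it (env.finger_overhang is the z of the fingertips in the tool frame, in m); z points along the fingers, y is the line along which they close (so a half turn about z gives the same grasp; the last joint's range is limited). The gripper opens to 85 mm and grips with 20 to 120 N. Pads are 22 mm wide; open, the fingers measure 114 mm over their backs; the gripper's body (76 mm by 85 mm) begins 54 mm behind the grasp point. The pads swing forward as they close: fully open they stand 13 mm farther back than shut.
Start: joints at [1.474, 0.04, 0.085, 0, -1.615, -0.334], TCP at [0.251, 0.545, 0.253] pointing down, gripper open.
Joint ranges: [-2.56, 2.56], [-1.29, 2.01], [-1.08, 1.49], [-3.29, 1.98], [-2.81, -0.18], [-2.99, 2.99]. Speed limits (rad/s): [2.57, 2.57, 3.01, 3.14, 3.14, 3.14].

INTERFACE

Orientations are given as [roll, pitch, yaw] about the fixed x, y, z axes, in that order (R = Rz(yaw) Ry(pitch) Rx(roll)).
In Python, from station import env, eyes gives the robot as it stands. The module is installed in compiled form; this text tells all that it offers.
- The arm moves only by the tool apply_moves, never from a script. Its argument "steps" is one flat list of numbers, 6 for each row, row after row: the shift along the world's x, y, z in a scale on which 1.0 is 600 mm, then the turn, a rotation vector about the world's x, y, z in a scale on which 1.0 is 90 degrees. A call has 1 to 8 rows; each row is the pose to reach, as a shift and turn from the pose commanded when the call began; what a row does not reach only later rows make up. A row lasts 1/10 s, in which the tool goes at most 50 mm and 8.59 degrees, less where a joint would pass 70% of its speed; a pose out of reach is approached as far as the arm can. Shift and turn numbers lie between -1 and 1, and a call with a number outside is refused. A call with a gripper value outside its range is refused whole. "gripper" is the finger opening in mm, from 0 to 85.4, set as the call begins (left out, the last holds). The fingers move at their own pace and stop on an object; the grip force is fixed at half the most. Time passes only in rows, so rows that repeat a pose let the fingers close. It gives the time, the measured TCP pose, the force, the opening and the grip force at its end, in the units of the state.
- env.get_obs(): the state, without advancing time (a new reading comes with each control period).
- eyes.capture(name): name is "scene" or "top"; returns (picture, depth): 400x640x3 uint8, red, green, blue; 400x640 float32, m along the optical axis (not along the pixel's ray), 0 where there is no reading.
- eyes.calibration(name): a dict with "camera_matrix" (3x3 intrinsics, pixels), "world_to_cam" (4x4, takes a point from world to camera coordinates). Camera axes: x right, y down, z forward; pixel columns grow to the right and rows downward; lengths in m; the calibration is good to about 2 mm. A picture is of the moment at which its call begins. calibration takes no time and is no camera call.
- env.finish_job(): hands the job in; it is judged then, once.
The state is a dict: "time_s": time; "qpos": joint angles; "qd": joint speeds; "tau": joint torques, N m; "tcp_pos": TCP position; "orientation": TCP orientation; "force": force on the tool from outside, world axes, zero at the start; "moment": the same for the moment, N m; "grip_width": finger opening in m; "grasp_force": force on a finger pad.
Only numpy, scipy, OpenCV 4.12 (cv2) and the standard library are available. Lean on these libraries where they do the work, as an engineer would, in place of code of your own. Each camera call takes 0.05 s, during which the arm holds its last target. There are 200 camera calls.

## Working session

There is one attempt and no reset: what is moved stays moved. The work goes in short steps, Python scripts to look and compute and a tool call to move; the robot and the scene stay as the last step left them, time stands still between calls to the robot, and variables do not carry over. Pictures are saved under pics/ and viewed, at most 10 in all, crops included, and the job is handed in when it is done.

Besides the shell and the picture viewer there is one more tool, called as name(argument=value, ...), one argument or row to a line, values as JSON. apply_moves: Moves the arm, as the interface text tells. Its arguments: {"type":"object","properties":{"steps":{"type":"array","items":{"type":"number"}},"gripper":{"type":"number"}},"required":["steps"]}

```bash
mkdir -p pics
python3 - <<'E'
from station import env, eyes
import cv2,numpy as np
for n in("scene","top"):
    p,d=eyes.capture(n); np.savez(f"{n}0.npz",p=p,d=d)
    cv2.imwrite(f"pics/{n}0.png",p[:,:,::-1])
o=env.get_obs();print(o,env.finger_overhang)
E
```

```text
{'time_s': 0.1, 'qpos': array([ 1.47370633e+00,  4.07689210e-02,  8.38952899e-02, -4.38182955e-04,
       -1.61548936e+00, -3.33698344e-01]), 'qd': array([ 0.00082354, -0.00218598,  0.00250972,  0.00195469, -0.00163269,
       -0.0004328 ]), 'tau': array([-5.04871845e-03, -3.69346905e+01,  3.48281479e+01,  6.95170864e+00,
       -4.55762492e-03,  3.22209859e-07]), 'tcp_pos': array([0.25036572, 0.5449779 , 0.25235462]), 'orientation': array([ 3.13996903e+00, -9.95157879e-05, -4.30769023e-01]), 'force': array([0.5200167 , 0.02835665, 0.27386767]), 'moment': array([ 0.01840801, -0.03073987,  0.00408516]), 'grasp_force': 0.0, 'grip_width': 0.08498234274515527} 0.022
```

View pics/scene0.png

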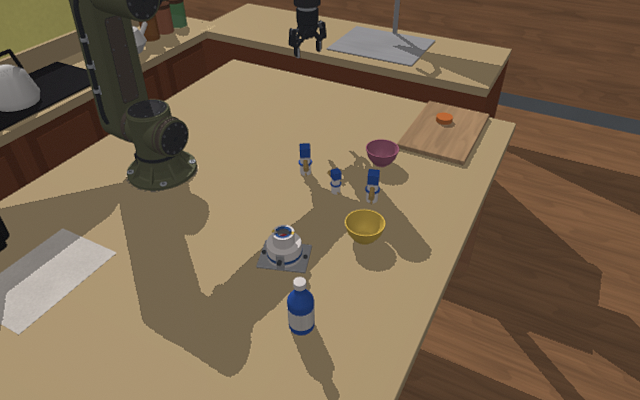

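View pics/top0.png

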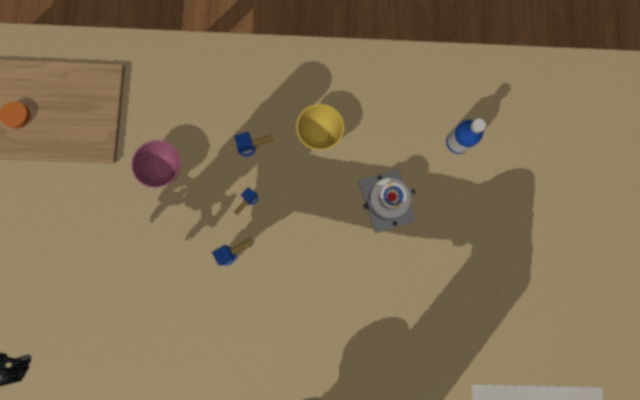

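Three lookalikes stand in the top view at (246,145), (250,196) and (224,255). In the scene view they are at (373,185), (336,180) and (305,158). The smallest is the middle one, top (250,196). The port is at top (392,197). I'll check both in a close crop and measure the elbow and the port.

```bash
cat > h.py <<'E'
import numpy as np,cv2
from station import env,eyes
def world(n,d):
    c=eyes.calibration(n);K=np.array(c["camera_matrix"]);T=np.linalg.inv(np.array(c["world_to_cam"]))
    v,u=np.mgrid[:d.shape[0],:d.shape[1]]
    P=np.stack([(u-K[0,2])/K[0,0]*d,(v-K[1,2])/K[1,1]*d,d],-1)
    return P@T[:3,:3].T+T[:3,3]
def proj(n,p):
    c=eyes.calibration(n);q=np.array(c["world_to_cam"])@np.r_[p,1];q=np.array(c["camera_matrix"])@q[:3];return q[:2]/q[2]
E
python3 - <<'E'
from h import *
t=np.load("top0.npz");s=np.load("scene0.npz")
def crop(p,x,y,w,h,k): return cv2.resize(p[y:y+h,x:x+w,::-1],None,fx=k,fy=k,interpolation=cv2.INTER_CUBIC)
a=np.hstack([crop(t['p'],200,120,80,60*2,5)[:600],]) 
A=crop(t['p'],220,165,66,50,6);B=crop(t['p'],355,165,66,50,6);C=crop(s['p'],303,150,66,50,6);D=crop(s['p'],250,222,66,50,6)
cv2.imwrite("pics/crops.png",np.vstack([np.hstack([A,B]),np.hstack([C,D])]))
for n,z in(("top",t),("scene",s)):
    W=world(n,z['d']);c=eyes.calibration(n);print(n,np.array(c["camera_matrix"])[0],np.linalg.inv(c["world_to_cam"])[:3,3].round(3))
    hsv=cv2.cvtColor(z['p'],cv2.COLOR_RGB2HSV)
    blue=((hsv[...,0]>100)&(hsv[...,0]<130)&(hsv[...,1]>130)&(hsv[...,2]>50)).astype(np.uint8)
    k,l,st,ce=cv2.connectedComponentsWithStats(blue)
    for i in range(1,k):
        if st[i,4]>15:
            m=l==i;print(n,ce[i].round(1),st[i,4],"med",np.median(W[m],0).round(4),"zmax",W[m][:,2].max().round(4))
    print(n,"table", np.median(W[300,100] if n=="top" else W[300,200],0))
E
```

```text
top [487.98159372   0.         320.40786914] [0.404 0.034 1.136]
top [466.5 134.4] 406 med [ 0.6997 -0.3138  0.1047] zmax 1.1358
top [243.9 142.5] 248 med [0.6655 0.1719 0.1032] zmax 1.1358
top [399. 193.] 24 med [ 0.5698 -0.1713  0.0908] zmax 1.1358
top [249.2 195.2] 118 med [0.5542 0.1566 0.0805] zmax 0.0853
top [223.6 255.1] 247 med [0.4224 0.2006 0.1035] zmax 1.1358
top table 0.31629948549053294
scene [496.10171248   0.         320.19759334] [ 1.089 -0.933  0.942]
scene [304.3 150.3] 128 med [0.4303 0.193  0.0927] zmax 0.1053
scene [335.5 173.9] 100 med [0.5623 0.1523 0.0737] zmax 0.9422
scene [372.9 176.5] 154 med [0.6758 0.1614 0.0966] zmax 0.9422
scene [283.4 228.3] 34 med [ 0.559  -0.1425  0.0877] zmax 0.0926
scene [292.3 260.5] 24 med [ 0.6028 -0.1808  0.0229] zmax 0.0263
scene [299.9 302.2] 552 med [ 0.7231 -0.3421  0.0995] zmax 0.9422
scene [301.2 331. ] 74 med [ 0.7269 -0.3527  0.0115] zmax 0.0214
scene table -0.003264418725132723
```

View pics/crops.png

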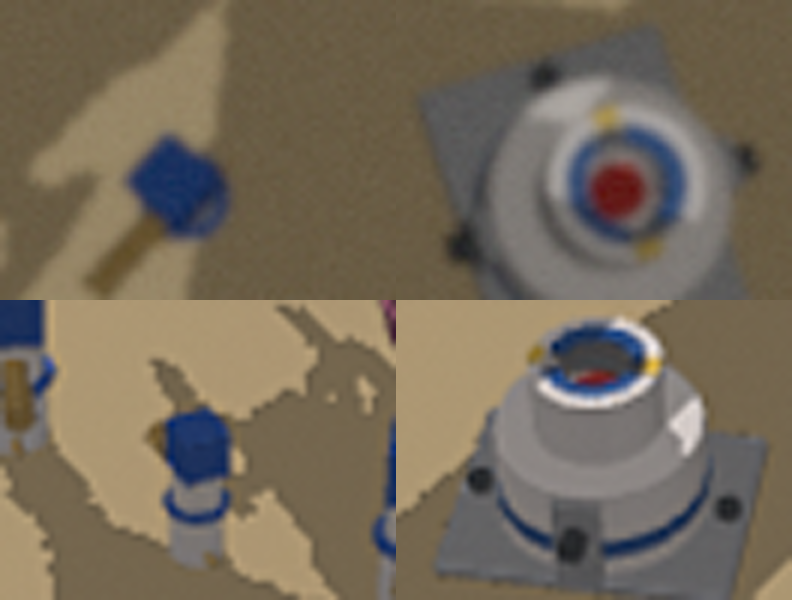

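The crop shows an elbow with a blue head at top (249,195), its barb toward the lower left, and no sign that it is the wrong one: it is clearly the smallest. The port's yellow tabs are at top (390,184.5) and (397,206), with the red plunger in the bore. Next I'll measure exactly.

```bash
cat >> h.py <<'E'
def onplane(n,uv,z):
    c=eyes.calibration(n);K=np.array(c["camera_matrix"]);T=np.linalg.inv(np.array(c["world_to_cam"]))
    uv=np.atleast_2d(uv);r=np.c_[(uv[:,0]-K[0,2])/K[0,0],(uv[:,1]-K[1,2])/K[1,1],np.ones(len(uv))]@T[:3,:3].T
    return T[:3,3]+r*((z-T[2,3])/r[:,2])[:,None]
def pts(m): v,u=np.nonzero(m);return np.c_[u,v].astype(np.float32)
E
python3 - <<'E'
from h import *
from scipy.optimize import least_squares
for n in("top","scene"):
    z=np.load(n+"0.npz");W=world(n,z['d']);hsv=cv2.cvtColor(z['p'],cv2.COLOR_RGB2HSV).astype(int)
    H,S,V=hsv[...,0],hsv[...,1],hsv[...,2]
    def box(c,r): 
        m=np.zeros(H.shape,bool);m[c[1]-r:c[1]+r,c[0]-r:c[0]+r]=1;return m
    e,p=((249,195),(393,197)) if n=="top" else ((335,178),(283,240))
    be=box(e,26);bp=box(p,30)
    # head top
    m=be&(H>100)&(H<130)&(S>130)&(W[...,2]>0.072)&(W[...,2]<.09)
    q=onplane(n,pts(m),0.08)[:,:2].astype(np.float32);r=cv2.minAreaRect(q*1000)
    print(n,"head",m.sum(),q.mean(0).round(4),r,"z",np.median(W[m][:,2]))
    # barb
    m=be&(H>10)&(H<32)&(W[...,2]>0.03)&(W[...,2]<.06)
    q=W[m][:,:2]; print("barb",m.sum(),q.mean(0).round(4),q.min(0),q.max(0)); 
    if m.sum()>5: print(np.degrees(np.arctan2(*np.linalg.svd(q-q.mean(0))[2][0][::-1])))
    m=be&(W[...,2]>0.065)&(W[...,2]<.1); print("head depth ",m.sum(),W[m].mean(0).round(4))
    # ring
    m=bp&(W[...,2]>0.084)&(W[...,2]<.096)
    hull=cv2.convexHull(pts(m))[:,0];q=onplane(n,hull,0.09)[:,:2]
    f=least_squares(lambda a:np.hypot(*(q-a[:2]).T)-a[2],[*q.mean(0),.028]);print("ring",m.sum(),f.x.round(4))
    m=bp&(H>18)&(H<32)&(S>125)&(V>90)&(W[...,2]>.075)
    k,l,st,ce=cv2.connectedComponentsWithStats(m.astype(np.uint8))
    for i in range(1,k): 
        print("tab",ce[i].round(1),st[i,4],onplane(n,ce[i],.09).round(4), np.median(W[l==i],0).round(4))
E
```

```text
top head 112 [0.5542 0.1571] ((555.3707885742188, 157.0943603515625), (23.376773834228516, 23.063426971435547), 47.86199188232422) z 0.08073205896990532
barb 84 [0.5304 0.1784] [0.51523834 0.16436447] [0.54694923 0.1919968 ]
142.31461667365622
head depth  153 [0.5548 0.1585 0.08  ]
ring 361 [ 0.563  -0.1561  0.0285]
tab [389.5 184. ] 2 [[ 0.5879 -0.1485  0.09  ]] [ 0.5873 -0.1479  0.0933]
tab [396.5 206. ] 2 [[ 0.54   -0.1642  0.09  ]] [ 0.5394 -0.1634  0.0941]
scene head 59 [0.554  0.1541] ((509.4687194824219, 177.654296875), (31.087125778198242, 151.0698699951172), 61.999656677246094) z 0.07702172749481329
barb 29 [0.5362 0.1675] [0.44116161 0.14382853] [0.57474413 0.21081224]
-24.78595978746123
head depth  88 [0.5452 0.161  0.075 ]
ring 212 [ 0.5674 -0.1604  0.0295]
tab [272.7 230.7] 3 [[ 0.5408 -0.166   0.09  ]] [ 0.5401 -0.1675  0.0899]
tab [292.  232.5] 6 [[ 0.5879 -0.1491  0.09  ]] [ 0.5869 -0.1468  0.0878]
```

Units first: shifts go in shares of 600 mm and turns go in shares of 90 degrees. So -306 mm is -0.51, 240 mm is 0.4, -16.3 degrees is -0.1811.

apply_moves(
  steps=[0.05, -0.065, 0, 0, 0, -0.0222, 0.1, -0.13, 0, 0, 0, -0.0444, 0.15, -0.195, -0.0083, 0, 0, -0.0667, 0.2, -0.26, -0.0167, 0, 0, -0.0889, 0.25, -0.325, -0.025, 0, 0, -0.1111, 0.3, -0.39, -0.0333, 0, 0, -0.1333, 0.35, -0.455, -0.0417, 0, 0, -0.1556, 0.4, -0.51, -0.05, 0, 0, -0.1811],
  gripper=60,
)

```text
time_s: 0.9
tcp_pos: [0.4913, 0.2371, 0.2231]
orientation: [-3.141, 0.0, -0.717]
force: [1.4, 0.5, -0.0]
grip_width: 0.0602
grasp_force: 0.0
```

In the tool's units: -82 mm is -0.1367, 64 mm is 0.1067.

apply_moves(
  steps=[0.0533, -0.0683, -0.0167, 0, 0, 0, 0.1067, -0.1367, -0.0333, 0, 0, 0, 0.1067, -0.1367, -0.0333, 0, 0, 0, 0.1067, -0.1367, -0.0333, 0, 0, 0, 0.1067, -0.1367, -0.0333, 0, 0, 0],
)

```text
time_s: 1.4
tcp_pos: [0.5543, 0.1576, 0.2032]
orientation: [3.141, 0.0, -0.715]
force: [0.0, 0.2, 1.0]
grip_width: 0.0601
grasp_force: 0.0
```

In the tool's units: -132 mm is -0.22, -120 mm is -0.2.

apply_moves(
  steps=[0, 0, -0.0667, 0, 0, 0, 0, 0, -0.125, 0, 0, 0, 0, 0, -0.1667, 0, 0, 0, 0, 0, -0.2, 0, 0, 0, 0, 0, -0.22, 0, 0, 0, 0, 0, -0.22, 0, 0, 0, 0, 0, -0.22, 0, 0, 0],
)

```text
time_s: 2.1
tcp_pos: [0.5549, 0.158, 0.0726]
orientation: [-3.14, -0.001, -0.714]
force: [1.1, -0.1, 0.7]
grip_width: 0.0606
grasp_force: 0.0
```

apply_moves(
  steps=[0, 0, 0, 0, 0, 0, 0, 0, 0, 0, 0, 0, 0, 0, 0, 0, 0, 0, 0, 0, 0, 0, 0, 0, 0, 0, 0, 0, 0, 0, 0, 0, 0, 0, 0, 0],
  gripper=15,
)

```text
time_s: 2.7
tcp_pos: [0.5551, 0.1574, 0.0725]
orientation: [-3.14, -0.001, -0.715]
force: [-0.7, 0.8, 6.0]
grip_width: 0.0254
grasp_force: 60.1
```

In the tool's units: 120 mm is 0.2, 80 mm is 0.1333.

apply_moves(
  steps=[0, 0, 0.0667, 0, 0, 0, 0, 0, 0.1333, 0, 0, 0, 0, 0, 0.2, 0, 0, 0, 0, 0, 0.2, 0, 0, 0, 0, 0, 0.2, 0, 0, 0],
)

```text
time_s: 3.2
tcp_pos: [0.5546, 0.1574, 0.1915]
orientation: [-3.14, 0.0, -0.715]
force: [-0.0, -0.1, -1.1]
grip_width: 0.0252
grasp_force: 59.7
```

Run:
```python
from h import *
print(env.get_obs())
a=[]
for n,c in(("top",(249,185)),("scene",(335,150))):
    p,d=eyes.capture(n);np.savez(n+"1.npz",p=p,d=d)
    a.append(cv2.resize(p[c[1]-50:c[1]+50,c[0]-65:c[0]+65,::-1],None,fx=3,fy=3))
cv2.imwrite("pics/g1.png",np.hstack(a))
```

```text
{'time_s': 3.2, 'qpos': array([ 6.23988349e-01, -2.11164032e-02, -8.87872478e-02, -7.59254563e-04,
       -1.50206819e+00,  2.31365492e-01]), 'qd': array([ 0.00198668,  0.0238653 , -0.04832274, -0.01322406,  0.00385157,
        0.00182211]), 'tau': array([-7.51206418e-02, -3.65495539e+01,  3.76859522e+01,  7.73580909e+00,
       -3.27883742e-02, -5.07888319e-05]), 'tcp_pos': array([0.55455145, 0.15742317, 0.19147704]), 'orientation': array([-3.14038985e+00,  4.94892612e-04, -7.15493929e-01]), 'force': array([-0.0456477 , -0.07445475, -1.13047566]), 'moment': array([-0.07538639,  0.04469289, -0.01924092]), 'grasp_force': 59.67693803831935, 'grip_width': 0.025231584638005636}
```

View pics/g1.png

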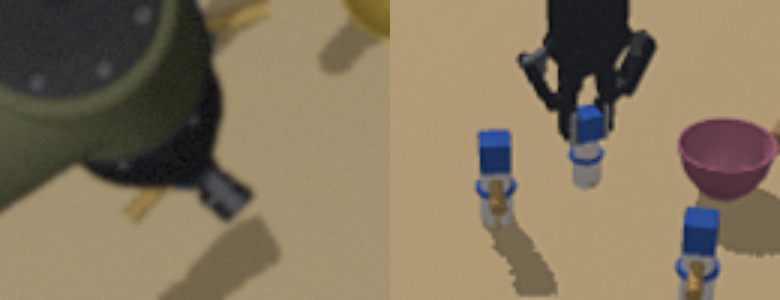

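The elbow is held upright, with its head in the pads and its barb to the lower left in the top view. Next I carry it over the port, turning it +60° so the barb axis lines up with the openings.

In the tool's units: -314 mm is -0.5233, 9.5 mm is 0.0158, 7.5 degrees is 0.0833.

apply_moves(
  steps=[0.0017, -0.065, 0.0167, 0, 0, 0.0833, 0.0033, -0.13, 0.0167, 0, 0, 0.1667, 0.0067, -0.1967, 0.0167, 0, 0, 0.25, 0.0083, -0.2617, 0.0167, 0, 0, 0.3333, 0.01, -0.3267, 0.0167, 0, 0, 0.4167, 0.0117, -0.3933, 0.0167, 0, 0, 0.5, 0.0133, -0.4583, 0.0167, 0, 0, 0.5833, 0.0158, -0.5233, 0.0167, 0, 0, 0.6667],
)

```text
time_s: 4.1
tcp_pos: [0.5632, -0.1583, 0.1991]
orientation: [-3.14, 0.003, 0.337]
force: [0.1, 0.2, -1.6]
grip_width: 0.0249
grasp_force: 59.5
```

In the tool's units: -20 mm is -0.0333, -10 mm is -0.0167.

apply_moves(
  steps=[0, 0, 0, 0, 0, 0, 0, 0, -0.0167, 0, 0, 0, 0, 0, -0.0333, 0, 0, 0, 0, 0, -0.0333, 0, 0, 0, 0, 0, -0.0333, 0, 0, 0, 0, 0, -0.0333, 0, 0, 0],
)

```text
time_s: 4.7
tcp_pos: [0.5643, -0.1562, 0.1816]
orientation: [3.141, -0.0, 0.333]
force: [-1.1, 0.2, -1.0]
grip_width: 0.0252
grasp_force: 59.5
```

Run:
```python
from h import *
o=env.get_obs();print(o['qpos'],o['tcp_pos'],o['orientation'],o['force'])
a=[]
for n,c in(("top",(392,190)),("scene",(283,225))):
    p,d=eyes.capture(n);np.savez(n+"2.npz",p=p,d=d)
    a.append(cv2.resize(p[c[1]-35:c[1]+35,c[0]-33:c[0]+33,::-1],None,fx=6,fy=6,interpolation=cv2.INTER_CUBIC))
cv2.imwrite("pics/g2.png",np.hstack(a))
```

```text
[ 7.23505839e-02  4.85940600e-03 -8.13043473e-02  3.58945681e-04
 -1.48406617e+00  1.83128604e+00] [ 0.56425783 -0.1562361   0.1816137 ] [ 3.14110122e+00 -4.55189035e-04  3.32871399e-01] [-1.12781326  0.24072144 -0.97160557]
```

View pics/g2.png

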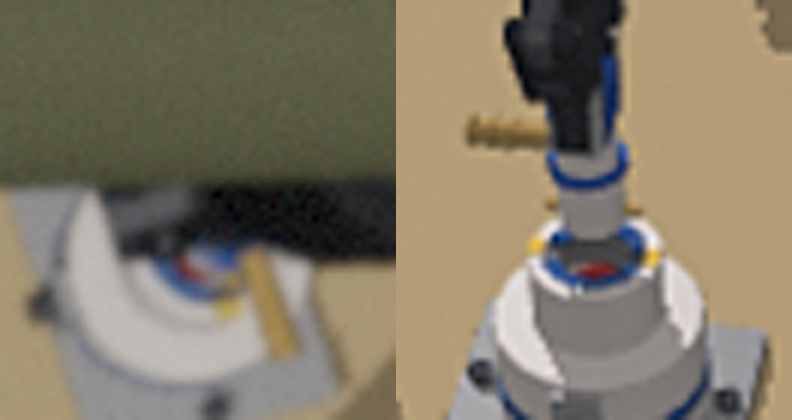

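The scene crop shows the elbow upright above the port, its pins at crop (548,206) and (635,210) over the tabs at (537,245) and (652,258). I'll overlay the expected outlines to measure the offset.

```bash
cat > ov.py <<'E'
from h import *
def overlay(f,x0,y0,w,h,k,E,zb,yaw,P,py,out):
    p=np.load(f)['p'];im=cv2.resize(p[y0:y0+h,x0:x0+w,::-1],None,fx=k,fy=k,interpolation=cv2.INTER_CUBIC)
    def px(q): return ((proj("scene",q)-[x0,y0]+.5)*k-.5)
    t=np.linspace(0,2*np.pi,73)
    def circ(c,r,z,col): cv2.polylines(im,[np.array([px([c[0]+r*np.cos(a),c[1]+r*np.sin(a),z]) for a in t]).round().astype(np.int32)],True,col,1)
    circ(E,.014,zb,(0,255,0));circ(E,.017,zb+.03,(0,255,0));circ(E,.017,zb+.034,(0,255,0))
    circ(P,.028,.09,(0,0,255));circ(P,.0152,.09,(0,0,255))
    for s in(1,-1):
        for c,yw,r,z,col in((E,yaw,.021,zb+.006,(0,255,0)),(P,py,.025,.09,(0,0,255))):
            u=px([c[0]+s*r*np.cos(yw),c[1]+s*r*np.sin(yw),z]).round().astype(int);cv2.drawMarker(im,tuple(map(int,u)),col,0,10)
    u=px([E[0]+.05*np.cos(yaw),E[1]+.05*np.sin(yaw),zb+.043]).round().astype(int);cv2.drawMarker(im,tuple(map(int,u)),(0,255,0),0,10)
    cv2.imwrite(out,im)
E
python3 - <<'E'
from ov import *
overlay("scene2.npz",258,190,50,50,12,(.5643,-.1562),.109,np.radians(199),(.564,-.157),np.radians(19),"pics/ov2.png")
for d in([.001,0,0],[0,.001,0],[0,0,.001]): print((proj("scene",np.array([.564,-.157,.11])+d)-proj("scene",[.564,-.157,.11]))*12)
E
```

```text
[4.08303081 1.47626516]
[ 2.48611227 -2.82165866]
[-0.25318347 -3.56515427]
```

View pics/ov2.png

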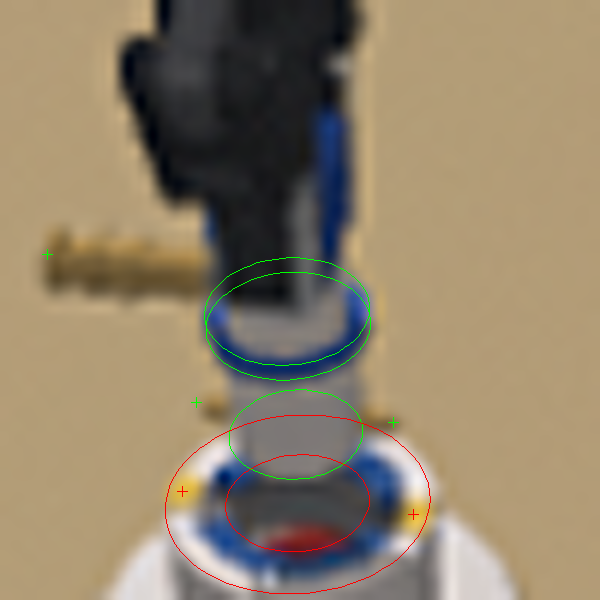

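The overlay matches to within about 1 mm on the collar, stub, pins and tabs. I lower it gently.

In the tool's units: -22 mm is -0.0367, -21 mm is -0.035.

apply_moves(
  steps=[0, 0, -0.0133, 0, 0, 0, 0, 0, -0.0233, 0, 0, 0, 0, 0, -0.0283, 0, 0, 0, 0, 0, -0.0317, 0, 0, 0, 0, 0, -0.035, 0, 0, 0, 0, 0, -0.0367, 0, 0, 0],
)

```text
time_s: 5.4
tcp_pos: [0.564, -0.1569, 0.1591]
orientation: [3.141, 0.0, 0.332]
force: [0.1, 0.7, -1.3]
grip_width: 0.0252
grasp_force: 59.5
```

In the tool's units: -6 mm is -0.01, -5 mm is -0.0083.

apply_moves(
  steps=[0, 0, -0.0025, 0, 0, 0, 0, 0, -0.005, 0, 0, 0, 0, 0, -0.0067, 0, 0, 0, 0, 0, -0.0083, 0, 0, 0, 0, 0, -0.01, 0, 0, 0, 0, 0, -0.01, 0, 0, 0],
)

```text
time_s: 6.0
tcp_pos: [0.564, -0.1568, 0.1531]
orientation: [3.142, 0.0, 0.332]
force: [0.3, 0.3, -1.7]
grip_width: 0.0254
grasp_force: 59.5
```

In the tool's units: -4.5 mm is -0.0075, -4 mm is -0.0067.

apply_moves(
  steps=[0, 0, -0.0017, 0, 0, 0, 0, 0, -0.0033, 0, 0, 0, 0, 0, -0.005, 0, 0, 0, 0, 0, -0.0067, 0, 0, 0, 0, 0, -0.0075, 0, 0, 0, 0, 0, -0.0075, 0, 0, 0],
)

```text
time_s: 6.6
tcp_pos: [0.564, -0.1568, 0.1486]
orientation: [3.142, 0.0, 0.332]
force: [-0.0, 0.3, -0.4]
grip_width: 0.0251
grasp_force: 59.5
```

In the tool's units: -1 mm is -0.0017, -0.5 mm is -0.0008.

apply_moves(
  steps=[0, 0, -0.0008, 0, 0, 0, 0, 0, -0.0017, 0, 0, 0, 0, 0, -0.0017, 0, 0, 0],
)

```text
time_s: 6.9
tcp_pos: [0.564, -0.1568, 0.1477]
orientation: [-3.142, 0.0, 0.332]
force: [0.4, -0.2, -0.5]
grip_width: 0.0249
grasp_force: 59.5
```

In the tool's units: -0.8 mm is -0.0013, -0.4 mm is -0.0007.

apply_moves(
  steps=[0, 0, -0.0007, 0, 0, 0, 0, 0, -0.0013, 0, 0, 0, 0, 0, -0.0013, 0, 0, 0],
)

```text
time_s: 7.2
tcp_pos: [0.5641, -0.1568, 0.1472]
orientation: [3.141, -0.0, 0.332]
force: [-0.0, -0.6, -1.0]
grip_width: 0.0253
grasp_force: 59.7
```

In the tool's units: -0.8 mm is -0.0013, -0.4 mm is -0.0007.

apply_moves(
  steps=[0, 0, -0.0007, 0, 0, 0, 0, 0, -0.0013, 0, 0, 0, 0, 0, -0.0013, 0, 0, 0],
)

```text
time_s: 7.5
tcp_pos: [0.5642, -0.1569, 0.147]
orientation: [3.141, -0.001, 0.332]
force: [-1.2, 1.3, 4.5]
grip_width: 0.0253
grasp_force: 60.3
```

The pins rest on the groove floor (TCP z = 0.147, underside 15.4 mm below the rim). Now I turn clockwise in 3° calls with light downward pressure, following the 3 mm/rad lead.

In the tool's units: 0.4 mm is 0.0007.

apply_moves(
  steps=[0, 0, 0.0007, 0, 0, 0, 0, 0, 0.0007, 0, 0, 0],
)

```text
time_s: 7.7
tcp_pos: [0.5642, -0.1569, 0.147]
orientation: [3.141, -0.001, 0.332]
force: [-0.5, 1.5, 4.5]
grip_width: 0.025
grasp_force: 60.3
```

In the tool's units: -0.31 mm is -0.0005, -0.24 mm is -0.0004, -4.5 degrees is -0.05.

apply_moves(
  steps=[0, 0, -0.0001, 0, 0, -0.0167, 0, 0, -0.0003, 0, 0, -0.0333, 0, 0, -0.0004, 0, 0, -0.05, 0, 0, -0.0005, 0, 0, -0.0667, 0, 0, -0.0005, 0, 0, -0.0667],
)

```text
time_s: 8.2
tcp_pos: [0.5643, -0.1571, 0.1466]
orientation: [3.141, -0.001, 0.226]
force: [-0.1, -1.8, 5.4]
grip_width: 0.0254
grasp_force: 60.4
```

In the tool's units: -0.31 mm is -0.0005, -0.24 mm is -0.0004, -6 degrees is -0.0667.

apply_moves(
  steps=[0, 0, -0.0001, 0, 0, -0.0167, 0, 0, -0.0003, 0, 0, -0.0333, 0, 0, -0.0004, 0, 0, -0.05, 0, 0, -0.0005, 0, 0, -0.0667, 0, 0, -0.0005, 0, 0, -0.0667],
)

```text
time_s: 8.7
tcp_pos: [0.5642, -0.157, 0.1463]
orientation: [3.141, -0.001, 0.121]
force: [0.0, -1.6, 5.6]
grip_width: 0.0251
grasp_force: 60.3
```

In the tool's units: -0.31 mm is -0.0005, -0.24 mm is -0.0004, -6 degrees is -0.0667.

apply_moves(
  steps=[0, 0, -0.0001, 0, 0, -0.0167, 0, 0, -0.0003, 0, 0, -0.0333, 0, 0, -0.0004, 0, 0, -0.05, 0, 0, -0.0005, 0, 0, -0.0667, 0, 0, -0.0005, 0, 0, -0.0667],
)

```text
time_s: 9.2
tcp_pos: [0.5641, -0.157, 0.1459]
orientation: [3.141, -0.0, 0.016]
force: [0.6, -2.0, 5.1]
grip_width: 0.0252
grasp_force: 60.3
```

```bash
python3 -c "
from station import env
o=env.get_obs();print(o['qpos'],o['tcp_pos'],o['orientation'],o['force'],o['moment'])"
```

```text
[ 7.10365905e-02  1.57790662e-02 -1.35528751e-01  4.95409426e-04
 -1.41906971e+00  1.51606795e+00] [ 0.56412782 -0.15701501  0.14593337] [ 3.14112655e+00 -4.44946941e-04  1.63830947e-02] [ 0.61860445 -2.03569617  5.05183736] [-0.72544528  0.02643599  0.03468455]
```

In the tool's units: 0.2 mm is 0.0003, 0.14 mm is 0.0002, -3 degrees is -0.0333.

apply_moves(
  steps=[0, 0, 0.0003, 0, 0, -0.0167, 0, 0, 0.0002, 0, 0, -0.0333, 0, 0, 0.0002, 0, 0, -0.0333],
)

```text
time_s: 9.5
tcp_pos: [0.564, -0.1569, 0.1459]
orientation: [3.141, -0.0, -0.036]
force: [0.8, -1.2, 5.4]
grip_width: 0.0249
grasp_force: 60.3
```

In the tool's units: -0.16 mm is -0.0003, -0.08 mm is -0.0001, -3 degrees is -0.0333.

apply_moves(
  steps=[0, 0, -0.0001, 0, 0, -0.0167, 0, 0, -0.0003, 0, 0, -0.0333, 0, 0, -0.0003, 0, 0, -0.0333],
)

```text
time_s: 9.8
tcp_pos: [0.564, -0.1567, 0.1456]
orientation: [-3.141, -0.0, -0.089]
force: [-0.2, -2.0, 5.5]
grip_width: 0.0252
grasp_force: 60.3
```

In the tool's units: -0.16 mm is -0.0003, -0.08 mm is -0.0001, -3 degrees is -0.0333.

apply_moves(
  steps=[0, 0, -0.0001, 0, 0, -0.0167, 0, 0, -0.0003, 0, 0, -0.0333, 0, 0, -0.0003, 0, 0, -0.0333],
)

```text
time_s: 10.1
tcp_pos: [0.5641, -0.1567, 0.1455]
orientation: [-3.141, -0.0, -0.141]
force: [-0.3, -1.1, 4.8]
grip_width: 0.0251
grasp_force: 60.3
```

In the tool's units: -0.16 mm is -0.0003, -0.08 mm is -0.0001, -3 degrees is -0.0333.

apply_moves(
  steps=[0, 0, -0.0001, 0, 0, -0.0167, 0, 0, -0.0003, 0, 0, -0.0333, 0, 0, -0.0003, 0, 0, -0.0333],
)

```text
time_s: 10.4
tcp_pos: [0.5641, -0.1567, 0.1454]
orientation: [-3.141, -0.0, -0.193]
force: [-0.7, -1.4, 5.9]
grip_width: 0.0252
grasp_force: 60.3
```

In the tool's units: -0.16 mm is -0.0003, -0.08 mm is -0.0001, -3 degrees is -0.0333.

apply_moves(
  steps=[0, 0, -0.0001, 0, 0, -0.0167, 0, 0, -0.0003, 0, 0, -0.0333, 0, 0, -0.0003, 0, 0, -0.0333],
)

```text
time_s: 10.7
tcp_pos: [0.5641, -0.1567, 0.1453]
orientation: [-3.141, -0.0, -0.246]
force: [-0.2, -1.4, 5.0]
grip_width: 0.0247
grasp_force: 60.3
```

In the tool's units: -0.16 mm is -0.0003, -0.08 mm is -0.0001, -3 degrees is -0.0333.

apply_moves(
  steps=[0, 0, -0.0001, 0, 0, -0.0167, 0, 0, -0.0003, 0, 0, -0.0333, 0, 0, -0.0003, 0, 0, -0.0333],
)

```text
time_s: 11.0
tcp_pos: [0.5642, -0.1567, 0.1453]
orientation: [-3.141, -0.001, -0.298]
force: [0.1, -0.6, 7.2]
grip_width: 0.0255
grasp_force: 60.3
```

```bash
python3 -c "
from station import env
o=env.get_obs();print(o['qpos'],o['tcp_pos'],o['orientation'],o['force'],o['moment'])"
```

```text
[ 7.13850061e-02  1.59169862e-02 -1.36354471e-01  5.06170075e-06
 -1.41797865e+00  1.20140045e+00] [ 0.56417292 -0.15666132  0.14531199] [-3.14140010e+00 -5.11185272e-04 -2.98010149e-01] [ 0.06278028 -0.63998949  7.19437969] [-0.50227077  0.17164415  0.05780709]
```

In the tool's units: -0.16 mm is -0.0003, -0.08 mm is -0.0001, -3 degrees is -0.0333.

apply_moves(
  steps=[0, 0, -0.0001, 0, 0, -0.0167, 0, 0, -0.0003, 0, 0, -0.0333, 0, 0, -0.0003, 0, 0, -0.0333],
)

```text
time_s: 11.3
tcp_pos: [0.5642, -0.1567, 0.1452]
orientation: [-3.141, -0.001, -0.35]
force: [0.4, -1.6, 6.9]
grip_width: 0.0249
grasp_force: 60.4
```

```bash
cat > o.py <<'E'
from station import env
o=env.get_obs();print(o['tcp_pos'],o['orientation'],o['force'],o['moment'])
E
python3 o.py
```

```text
[ 0.56421121 -0.15668254  0.14519063] [-3.14129595e+00 -6.21121207e-04 -3.50452125e-01] [ 0.39314454 -1.56426485  6.85414366] [-0.50167174  0.13787387  0.03906466]
```

In the tool's units: -0.16 mm is -0.0003, -0.08 mm is -0.0001, -3 degrees is -0.0333.

apply_moves(
  steps=[0, 0, -0.0001, 0, 0, -0.0167, 0, 0, -0.0003, 0, 0, -0.0333, 0, 0, -0.0003, 0, 0, -0.0333],
)

```text
time_s: 11.6
tcp_pos: [0.5642, -0.1567, 0.1451]
orientation: [-3.141, -0.001, -0.403]
force: [-0.4, -0.5, 5.8]
grip_width: 0.0252
grasp_force: 60.4
```

```bash
python3 o.py
```

```text
[ 0.56423145 -0.15670391  0.14507192] [-3.14128789e+00 -6.67513902e-04 -4.02787055e-01] [-0.39903771 -0.47176071  5.79296688] [-0.47901047  0.13013661  0.04219568]
```

In the tool's units: -0.16 mm is -0.0003, -0.08 mm is -0.0001, -3 degrees is -0.0333.

apply_moves(
  steps=[0, 0, -0.0001, 0, 0, -0.0167, 0, 0, -0.0003, 0, 0, -0.0333, 0, 0, -0.0003, 0, 0, -0.0333],
)

```text
time_s: 11.9
tcp_pos: [0.5643, -0.1567, 0.145]
orientation: [-3.141, -0.001, -0.455]
force: [-1.4, -0.8, 5.8]
grip_width: 0.0249
grasp_force: 60.4
```

```bash
python3 o.py
```

```text
[ 0.5642651  -0.15668529  0.14500875] [-3.14118744e+00 -7.77932330e-04 -4.55157454e-01] [-1.38311465 -0.84160753  5.78993615] [-0.42673631  0.14598407  0.01866885]
```

In the tool's units: -0.16 mm is -0.0003, -0.08 mm is -0.0001, -3 degrees is -0.0333.

apply_moves(
  steps=[0, 0, -0.0001, 0, 0, -0.0167, 0, 0, -0.0003, 0, 0, -0.0333, 0, 0, -0.0003, 0, 0, -0.0333],
)

```text
time_s: 12.2
tcp_pos: [0.5643, -0.1567, 0.1449]
orientation: [-3.141, -0.001, -0.507]
force: [-0.1, -1.4, 6.4]
grip_width: 0.0255
grasp_force: 60.4
```

```bash
python3 o.py
```

```text
[ 0.5642677  -0.15670736  0.14489427] [-3.14123109e+00 -7.66534545e-04 -5.07455200e-01] [-0.10892375 -1.38608055  6.43350399] [-0.47638582  0.21517304  0.02316115]
```

In the tool's units: -0.16 mm is -0.0003, -0.08 mm is -0.0001, -3 degrees is -0.0333.

apply_moves(
  steps=[0, 0, -0.0001, 0, 0, -0.0167, 0, 0, -0.0003, 0, 0, -0.0333, 0, 0, -0.0003, 0, 0, -0.0333],
)

```text
time_s: 12.5
tcp_pos: [0.5643, -0.1567, 0.1448]
orientation: [-3.141, -0.001, -0.56]
force: [-1.4, -1.2, 7.2]
grip_width: 0.0251
grasp_force: 60.5
```

In the tool's units: -0.16 mm is -0.0003, -0.08 mm is -0.0001, -3 degrees is -0.0333.

apply_moves(
  steps=[0, 0, -0.0001, 0, 0, -0.0167, 0, 0, -0.0003, 0, 0, -0.0333, 0, 0, -0.0003, 0, 0, -0.0333],
)

```text
time_s: 12.8
tcp_pos: [0.5642, -0.1567, 0.1448]
orientation: [-3.141, -0.001, -0.612]
force: [-0.9, -1.4, 6.9]
grip_width: 0.0252
grasp_force: 60.5
```

In the tool's units: -0.16 mm is -0.0003, -0.08 mm is -0.0001, -3 degrees is -0.0333.

apply_moves(
  steps=[0, 0, -0.0001, 0, 0, -0.0167, 0, 0, -0.0003, 0, 0, -0.0333, 0, 0, -0.0003, 0, 0, -0.0333],
)

```text
time_s: 13.1
tcp_pos: [0.5642, -0.1568, 0.1446]
orientation: [-3.141, -0.001, -0.665]
force: [-0.7, -1.9, 8.0]
grip_width: 0.0249
grasp_force: 60.5
```

In the tool's units: -0.16 mm is -0.0003, -0.08 mm is -0.0001, -3 degrees is -0.0333.

apply_moves(
  steps=[0, 0, -0.0001, 0, 0, -0.0167, 0, 0, -0.0003, 0, 0, -0.0333, 0, 0, -0.0003, 0, 0, -0.0333],
)

```text
time_s: 13.4
tcp_pos: [0.5642, -0.1567, 0.1445]
orientation: [-3.141, -0.001, -0.717]
force: [-1.0, -0.4, 7.6]
grip_width: 0.0252
grasp_force: 60.6
```

```bash
cat > a.py <<'E'
from station import env,eyes
import numpy as np
r=[]
for i in range(6):
    eyes.capture("top");o=env.get_obs();r.append(np.r_[o['tcp_pos']*1000,o['orientation'][2],o['force'],o['moment']])
print(np.mean(r,0).round(3),np.std(r,0).round(3))
E
python3 a.py
```

```text
[ 5.64159e+02 -1.56740e+02  1.44524e+02 -7.16000e-01 -1.14000e+00
 -9.20000e-01  8.32100e+00 -3.04000e-01  5.37000e-01  1.00000e-03] [0.005 0.008 0.013 0.    0.568 0.307 0.429 0.014 0.035 0.038]
```

In the tool's units: 1 mm is 0.0017, 0.5 mm is 0.0008.

apply_moves(
  steps=[0, 0, 0.0008, 0, 0, 0, 0, 0, 0.0017, 0, 0, 0, 0, 0, 0.0017, 0, 0, 0],
)

```text
time_s: 14.0
tcp_pos: [0.5641, -0.1567, 0.1447]
orientation: [-3.141, -0.0, -0.716]
force: [0.1, -1.4, 5.1]
grip_width: 0.0251
grasp_force: 60.2
```

```bash
python3 a.py
```

```text
[ 5.64121e+02 -1.56700e+02  1.44752e+02 -7.16000e-01  3.23000e-01
 -1.35600e+00  5.29600e+00 -4.60000e-01  1.40000e-02  3.00000e-03] [0.006 0.014 0.006 0.    0.291 0.24  0.443 0.015 0.018 0.027]
```

In the tool's units: 0.3 mm is 0.0005.

apply_moves(
  steps=[0, 0, 0.0005, 0, 0, 0, 0, 0, 0.0005, 0, 0, 0],
)

```text
time_s: 14.5
tcp_pos: [0.5641, -0.1567, 0.1448]
orientation: [-3.141, 0.0, -0.716]
force: [1.9, -1.5, 4.2]
grip_width: 0.0251
grasp_force: 60.1
```

```bash
python3 a.py
```

```text
[ 5.64083e+02 -1.56694e+02  1.44794e+02 -7.15000e-01  1.21600e+00
 -1.38100e+00  3.22800e+00 -4.34000e-01 -3.87000e-01  5.00000e-03] [0.012 0.01  0.012 0.    0.274 0.51  0.427 0.022 0.055 0.022]
```

In the tool's units: 0.4 mm is 0.0007.

apply_moves(
  steps=[0, 0, 0.0007, 0, 0, 0, 0, 0, 0.0007, 0, 0, 0],
)

```text
time_s: 15.0
tcp_pos: [0.5641, -0.1567, 0.1449]
orientation: [-3.142, 0.0, -0.715]
force: [3.1, -1.9, -0.3]
grip_width: 0.0255
grasp_force: 59.7
```

```bash
python3 a.py
```

```text
[ 5.64008e+02 -1.56701e+02  1.44910e+02 -7.15000e-01  2.96500e+00
 -1.51100e+00 -3.64000e-01 -5.25000e-01 -1.02200e+00  1.20000e-02] [0.02  0.011 0.018 0.    0.76  0.365 0.846 0.035 0.062 0.037]
```

In the tool's units: 0.4 mm is 0.0007.

apply_moves(
  steps=[0, 0, 0.0007, 0, 0, 0, 0, 0, 0.0007, 0, 0, 0],
)

```text
time_s: 15.5
tcp_pos: [0.5639, -0.1567, 0.145]
orientation: [3.141, 0.001, -0.715]
force: [4.4, -1.1, -4.0]
grip_width: 0.0254
grasp_force: 59.2
```

```bash
python3 a.py
```

```text
[ 5.63924e+02 -1.56680e+02  1.45037e+02 -7.15000e-01  4.98900e+00
 -1.65200e+00 -5.65500e+00 -7.11000e-01 -1.72700e+00  1.00000e-03] [0.008 0.008 0.016 0.    0.649 0.624 0.575 0.03  0.04  0.026]
```

In the tool's units: -1.75 mm is -0.0029, -1.59 mm is -0.0027, -18 degrees is -0.2.

apply_moves(
  steps=[0, 0, -0.0013, 0, 0, 0, 0, 0, -0.0016, 0, 0, -0.0333, 0, 0, -0.0019, 0, 0, -0.0667, 0, 0, -0.0021, 0, 0, -0.1, 0, 0, -0.0024, 0, 0, -0.1333, 0, 0, -0.0027, 0, 0, -0.1667, 0, 0, -0.0029, 0, 0, -0.2, 0, 0, -0.0029, 0, 0, -0.2],
)

```text
time_s: 16.6
tcp_pos: [0.5635, -0.1567, 0.1441]
orientation: [3.141, 0.001, -1.03]
force: [0.1, -0.1, -0.7]
grip_width: 0.0252
grasp_force: 59.7
```

```bash
python3 a.py
```

```text
[ 5.63594e+02 -1.56717e+02  1.44064e+02 -1.02800e+00 -3.32000e-01
  6.59000e-01 -5.51000e-01  2.05000e-01  1.90000e-01 -6.80000e-02] [0.034 0.024 0.022 0.    0.494 0.283 0.553 0.104 0.21  0.036]
```

In the tool's units: -0.3 mm is -0.0005.

apply_moves(
  steps=[0, 0, -0.0005, 0, 0, 0, 0, 0, -0.0005, 0, 0, 0],
)

```text
time_s: 17.1
tcp_pos: [0.5637, -0.1568, 0.144]
orientation: [3.141, 0.0, -1.029]
force: [-3.2, 1.5, 1.9]
grip_width: 0.0255
grasp_force: 60.0
```

```bash
python3 a.py
```

```text
[ 5.63779e+02 -1.56821e+02  1.43963e+02 -1.02900e+00 -3.42700e+00
  2.30700e+00  2.61600e+00  6.81000e-01  1.43000e+00 -1.90000e-02] [0.031 0.009 0.031 0.    0.656 0.395 0.442 0.056 0.161 0.045]
```

apply_moves(
  steps=[0, 0, -0.0005, 0, 0, 0, 0, 0, -0.0005, 0, 0, 0],
)

```text
time_s: 17.6
tcp_pos: [0.5639, -0.1569, 0.1439]
orientation: [3.141, -0.0, -1.029]
force: [-5.6, 2.6, 4.6]
grip_width: 0.025
grasp_force: 60.4
```

```bash
python3 a.py
```

```text
[ 5.63885e+02 -1.56868e+02  1.43913e+02 -1.02900e+00 -4.82600e+00
  2.49700e+00  4.42900e+00  9.01000e-01  1.88900e+00  1.50000e-02] [0.011 0.01  0.012 0.    0.455 0.385 0.574 0.026 0.019 0.027]
```

In the tool's units: -0.3 mm is -0.0005.

apply_moves(
  steps=[0, 0, -0.0005, 0, 0, 0, 0, 0, -0.0005, 0, 0, 0],
)

```text
time_s: 18.1
tcp_pos: [0.5639, -0.1569, 0.1439]
orientation: [3.141, -0.0, -1.029]
force: [-5.2, 2.5, 6.4]
grip_width: 0.0255
grasp_force: 60.5
```

```bash
python3 a.py
```

```text
[ 5.63915e+02 -1.56889e+02  1.43877e+02 -1.02900e+00 -5.18400e+00
  2.28000e+00  5.78400e+00  9.64000e-01  2.05000e+00 -4.00000e-03] [0.012 0.017 0.014 0.    0.597 0.362 0.661 0.028 0.02  0.034]
```

In the tool's units: -0.4 mm is -0.0007.

apply_moves(
  steps=[0, 0, -0.0007, 0, 0, 0, 0, 0, -0.0007, 0, 0, 0],
)

```text
time_s: 18.6
tcp_pos: [0.564, -0.1569, 0.1438]
orientation: [-3.142, -0.001, -1.029]
force: [-4.7, 3.0, 7.0]
grip_width: 0.0253
grasp_force: 60.7
```

```bash
python3 a.py
```

```text
[ 5.63974e+02 -1.56946e+02  1.43828e+02 -1.02900e+00 -5.80000e+00
  2.66100e+00  7.00700e+00  1.03000e+00  2.22200e+00  1.90000e-02] [0.008 0.01  0.013 0.    0.383 0.34  0.404 0.021 0.028 0.028]
```

In the tool's units: -0.4 mm is -0.0007.

apply_moves(
  steps=[0, 0, -0.0007, 0, 0, 0, 0, 0, -0.0007, 0, 0, 0],
)

```text
time_s: 19.1
tcp_pos: [0.564, -0.157, 0.1438]
orientation: [-3.141, -0.001, -1.029]
force: [-6.9, 2.6, 8.4]
grip_width: 0.0253
grasp_force: 60.9
```

```bash
python3 a.py
```

```text
[ 5.64041e+02 -1.57003e+02  1.43769e+02 -1.02900e+00 -5.97000e+00
  2.83400e+00  8.12800e+00  1.09500e+00  2.37600e+00  1.80000e-02] [0.012 0.009 0.011 0.    0.411 0.475 0.255 0.023 0.022 0.025]
```

In the tool's units: -0.4 mm is -0.0007.

apply_moves(
  steps=[0, 0, -0.0007, 0, 0, 0, 0, 0, -0.0007, 0, 0, 0],
)

```text
time_s: 19.6
tcp_pos: [0.5641, -0.157, 0.1437]
orientation: [-3.141, -0.001, -1.029]
force: [-6.3, 2.8, 9.3]
grip_width: 0.0251
grasp_force: 60.9
```

```bash
python3 a.py
```

```text
[ 5.64075e+02 -1.57059e+02  1.43699e+02 -1.02900e+00 -6.27500e+00
  3.28100e+00  9.48000e+00  1.18900e+00  2.55100e+00  2.00000e-02] [0.012 0.011 0.014 0.    0.489 0.303 0.565 0.024 0.018 0.024]
```

In the tool's units: -0.4 mm is -0.0007.

apply_moves(
  steps=[0, 0, -0.0007, 0, 0, 0, 0, 0, -0.0007, 0, 0, 0],
)

```text
time_s: 20.1
tcp_pos: [0.5641, -0.1571, 0.1436]
orientation: [-3.141, -0.001, -1.029]
force: [-7.3, 2.9, 10.4]
grip_width: 0.0254
grasp_force: 61.1
```

```bash
python3 a.py
```

```text
[ 5.64115e+02 -1.57087e+02  1.43624e+02 -1.02900e+00 -7.06800e+00
  3.33500e+00  1.04750e+01  1.26600e+00  2.72500e+00  1.10000e-02] [0.008 0.011 0.019 0.    0.495 0.336 0.404 0.03  0.026 0.027]
```

apply_moves(
  steps=[0, 0, -0.0007, 0, 0, 0, 0, 0, -0.0007, 0, 0, 0],
)

```text
time_s: 20.6
tcp_pos: [0.5643, -0.1572, 0.1435]
orientation: [-3.141, -0.002, -1.029]
force: [-5.4, 3.7, 10.4]
grip_width: 0.0249
grasp_force: 61.1
```

```bash
python3 a.py
```

```text
[ 5.64322e+02 -1.57186e+02  1.43542e+02 -1.02900e+00 -6.83300e+00
  2.90300e+00  1.09690e+01  1.17600e+00  2.61000e+00  3.20000e-02] [0.008 0.01  0.009 0.    0.478 0.348 0.381 0.05  0.025 0.016]
```

In the tool's units: -0.4 mm is -0.0007.

apply_moves(
  steps=[0, 0, -0.0007, 0, 0, 0, 0, 0, -0.0007, 0, 0, 0],
)

```text
time_s: 21.1
tcp_pos: [0.5643, -0.1572, 0.1435]
orientation: [-3.14, -0.002, -1.029]
force: [-7.2, 2.9, 11.8]
grip_width: 0.0253
grasp_force: 61.2
```

```bash
python3 a.py
```

```text
[ 5.64332e+02 -1.57231e+02  1.43457e+02 -1.02900e+00 -7.12600e+00
  3.48200e+00  1.20140e+01  1.27100e+00  2.81500e+00  9.00000e-03] [0.011 0.014 0.013 0.    0.481 0.486 0.389 0.013 0.016 0.04 ]
```

In the tool's units: -0.4 mm is -0.0007.

apply_moves(
  steps=[0, 0, -0.0007, 0, 0, 0, 0, 0, -0.0007, 0, 0, 0],
)

```text
time_s: 21.6
tcp_pos: [0.5644, -0.1572, 0.1433]
orientation: [-3.14, -0.002, -1.029]
force: [-8.1, 3.2, 13.7]
grip_width: 0.0252
grasp_force: 61.3
```

```bash
python3 a.py
```

```text
[ 5.64342e+02 -1.57265e+02  1.43285e+02 -1.02900e+00 -7.54600e+00
  3.06400e+00  1.34120e+01  1.31500e+00  2.97300e+00 -2.90000e-02] [0.018 0.009 0.015 0.    0.71  0.349 0.238 0.006 0.015 0.035]
```

In the tool's units: 3.4 mm is 0.0057, 3.24 mm is 0.0054, -13 degrees is -0.1444.

apply_moves(
  steps=[0, 0, 0.0028, 0, 0, 0, 0, 0, 0.0057, 0, 0, 0, 0, 0, 0.0054, 0, 0, -0.0333, 0, 0, 0.0051, 0, 0, -0.0667, 0, 0, 0.0049, 0, 0, -0.1, 0, 0, 0.0046, 0, 0, -0.1333, 0, 0, 0.0045, 0, 0, -0.1444, 0, 0, 0.0045, 0, 0, -0.1444],
)

```text
time_s: 22.7
tcp_pos: [0.564, -0.1571, 0.1433]
orientation: [3.141, -0.001, -1.256]
force: [-3.7, 1.3, 5.3]
grip_width: 0.0255
grasp_force: 60.2
```

```bash
python3 a.py
```

```text
[ 5.63986e+02 -1.57086e+02  1.43354e+02 -1.25500e+00 -4.86500e+00
  9.92000e-01  5.28900e+00  2.56000e-01  1.82500e+00  6.30000e-02] [0.014 0.015 0.008 0.    0.591 0.267 0.599 0.023 0.004 0.024]
```

In the tool's units: 0.5 mm is 0.0008, -0.3 mm is -0.0005.

apply_moves(
  steps=[-0.0005, 0, 0.0008, 0, 0, 0, -0.0005, 0, 0.0008, 0, 0, 0],
)

```text
time_s: 23.2
tcp_pos: [0.5639, -0.157, 0.1434]
orientation: [-3.141, -0.0, -1.256]
force: [-2.5, -0.2, 1.3]
grip_width: 0.0251
grasp_force: 59.7
```

apply_moves(
  steps=[0, 0, 0, 0, 0, 0, 0, 0, 0, 0, 0, 0, 0, 0, 0, 0, 0, 0, 0, 0, 0, 0, 0, 0, 0, 0, 0, 0, 0, 0, 0, 0, 0, 0, 0, 0],
  gripper=60,
)

```text
time_s: 23.8
tcp_pos: [0.5638, -0.1568, 0.1435]
orientation: [-3.142, -0.0, -1.256]
force: [-1.0, -0.4, -0.1]
grip_width: 0.0599
grasp_force: 0.0
```

In the tool's units: 150 mm is 0.25, 130 mm is 0.2167.

apply_moves(
  steps=[0, 0, 0.0333, 0, 0, 0, 0, 0, 0.0833, 0, 0, 0, 0, 0, 0.15, 0, 0, 0, 0, 0.0667, 0.2, 0, 0, 0, 0, 0.1417, 0.2, 0, 0, 0, 0, 0.2167, 0.2, 0, 0, 0, 0, 0.25, 0.2, 0, 0, 0, 0, 0.25, 0.2, 0, 0, 0],
)

```text
time_s: 24.6
tcp_pos: [0.5637, -0.0043, 0.2635]
orientation: [-3.141, 0.0, -1.253]
force: [0.9, -0.2, 0.3]
grip_width: 0.0597
grasp_force: 0.0
```

Run:
```python
from h import *
a=[]
for n,c in(("top",(392,190)),("scene",(283,225))):
    p,d=eyes.capture(n);np.savez(n+"3.npz",p=p,d=d)
    a.append(cv2.resize(p[c[1]-35:c[1]+35,c[0]-33:c[0]+33,::-1],None,fx=6,fy=6,interpolation=cv2.INTER_CUBIC))
    W=world(n,d);hsv=cv2.cvtColor(p,cv2.COLOR_RGB2HSV)
    m=(hsv[...,0]>100)&(hsv[...,0]<130)&(hsv[...,1]>130)&(np.hypot(W[...,0]-.564,W[...,1]+.157)<.03)&(W[...,2]>.12)
    print(n,m.sum(),W[m].mean(0),np.percentile(W[m][:,2],90))
    m=(hsv[...,0]>10)&(hsv[...,0]<32)&(np.hypot(W[...,0]-.564,W[...,1]+.157)<.055)&(W[...,2]>.095)&(W[...,2]<.12)
    q=W[m][:,:2].mean(0)-[.564,-.157];print("barb",m.sum(),np.degrees(np.arctan2(q[1],q[0])))
cv2.imwrite("pics/g3.png",np.hstack(a))
```

```text
top 157 [ 0.561713   -0.1538619   0.14979542] 0.15395743471865503
barb 61 108.63212888713933
scene 146 [ 0.56867689 -0.16213857  0.14278345] 0.15012046248415406
barb 34 -13.621833442031015
```

View pics/g3.png

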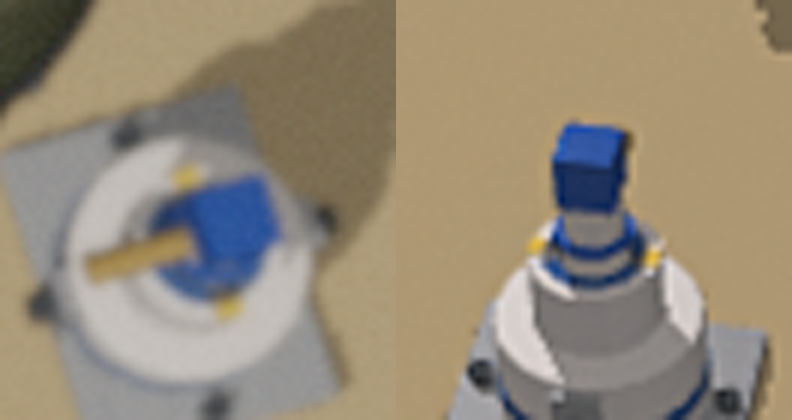

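The elbow stands upright in the port. Its barb points at about 108°, as expected after the turn, and the gripper is well clear. Handing in.

```bash
python3 -c "
from station import env
print(env.finish_job())"
```

```text
the job is handed in; nothing more can be done
None
```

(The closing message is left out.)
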